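# Refit the filter cover of the studio fume extractor

### The arm

A 7-joint arm with a two-finger parallel gripper is mounted at the origin on the work surface. World frame = base frame: x ahead of the robot, y to its left, z up, the work surface at z = 0. Lengths are in m, angles in rad, forces in N, time in s.
With the tool pointing down it reaches from about 0.4 to 0.9 m from the base axis. Payload 5.6 kg.
Tool frame: the origin (TCP) lies on the centre line of the jaws, within the pads' length; the fingertips stand 22 mm ahead of it and the grasp point (between the pads) lies 3 mm ahead of it (tip_reach is the distance from the TCP to the fingertips, in m); z points along the fingers, y is the line along which they close (so a half turn about z gives the same grasp; the last joint's range is limited). The gripper opens to 92 mm and grips with 3 to 60 N. Pads are 20 mm wide; open, the fingers measure 128 mm over their backs; the gripper's body (75 mm by 189 mm) begins 69 mm behind the grasp point.
Start: joints at [1.173, 0.468, -0.012, 1.603, 0.006, 1.071, -0.056], TCP at [0.226, -0.61, 0.237] pointing down, gripper open.
Joint ranges: [-2.53, 2.53], [-0.31, 2.02], [-1.57, 1.55], [0.28, 2.44], [-1.29, 4.43], [0.15, 1.84], [-2.92, 2.92]. Speed limits (rad/s): [2.57, 2.57, 3.14, 3.14, 3.14, 3.14, 3.14].

### API

Orientations are given as a 3x3 rotation matrix whose columns are the frame's x, y, z axes.
In Python, from rig import * gives the robot as it stands.
- The arm moves only by the shell command python3 -m crank 'ROWS'. ROWS is JSON, a list that holds one entry, the list of rows, each a list of 5 numbers: the shift along the tool's x, y, z in mm, then the turn about the tool's z in rad, then the closure, from 0 (fully open) to 1 (shut). A call has exactly 10 rows; each row shifts and turns the commanded pose from where the row before left it, along the tool's axes as they then stand; what a row does not reach is not made up. A row lasts 1/10 s, in which the tool goes at most 50 mm and 8.59 degrees, less where a joint would pass 70% of its speed; a pose out of reach is approached as far as the arm can. A call with a gripper value outside its range is refused whole. The fingers move at their own pace and stop on an object; the grip force is fixed at half the most. Time passes only in rows, so rows that do not move let the fingers close, or fill a call up. It gives the time, the measured TCP pose, the force, the opening and the grip force at its end, in the units of the state.
- state(): the state, without advancing time (a new reading comes with each control period).
- capture(name): name is "scene" or "top" or "wrist"; returns a dict with "frame" (400x640x3 uint8, red, green, blue), "intrinsics" (3x3 intrinsics, pixels), "R" (3x3) and "t" (3): a world point X has camera coordinates R X + t. Camera axes: x right, y down, z forward; pixel columns grow to the right and rows downward; lengths in m; the calibration is good to about 2 mm. A picture is of the moment at which its call begins. There is no depth.
- sign_off(): hands the job in; it is judged then, once.
The state is a dict: "clock": time; "q": joint angles; "joint_velocities": joint speeds; "joint_efforts": joint torques, N m; "tcp_pos": TCP position; "orientation": TCP orientation; "force": force on the tool from outside, world axes, zero at the start; "moment": the same for the moment, N m; "width": opening from 0.0 (shut) to 1.0 (fully open); "finger_force": force on a finger pad.
Only numpy, scipy, OpenCV 4.12 (cv2) and the standard library are available. Lean on these libraries where they do the work, as an engineer would, in place of code of your own. Each camera call takes 0.05 s, during which the arm holds its last target. There are 200 camera calls.

### The job

The filter in the painting table's fume extractor has been changed: put its cover back. Set the cover over the collar and slide its two tongues under the keepers until it stops, then press the wing stud in as far as it goes, gently, no harder than about 20 newtons, and turn it a quarter turn clockwise so that it locks; leave the jars, the cup and the brush where they are.

Things in the scene. Friction and masses are not known exactly. Their poses are not given: they have to be found in the camera images.
- extractor: Grey sheet-metal bench fume extractor, fixed, 290 (its x) x 220 x 123 mm high to its flat deck, open filter well in the top. Origin: centre of its underside, z up; +x end has the duct spigot and the keepers, -x face the switch and louvres. Cover home: cover's origin at x 0, y 0, z 126 mm in this frame, axes parallel, sheet flat on the collar.
- collar_top (a point): Centre of the well, level with the top of the collar, 141 mm above the extractor's origin, axes as the extractor's. The collar is an upright rim of 4 mm sheet with a rubber top, 18 mm high above the deck, 196 (x) x 130 (y) mm outside, which the cover's skirts fit around and its sheet lies on.
- keepers (a point): Two steel keepers just beyond the collar's +x end, at y +35 and -35 mm, 34 mm wide each: a lip 3 mm thick reaching from x 102 to 119 mm of the extractor, 146.5 mm up on its lower face, open towards -x; upright behind it at x 116 mm. This point: midway between them, at the lips' -x edge, lower face.
- slot (a point): Point above the stud's receptacle in the well: x -64, y 0 mm of the extractor, at collar-top level. The slot, 10 mm wide, runs along the extractor's y. The receptacle sits on an adjustable bracket; how deep differs by 4.5 mm either way from unit to unit and is not measured: it must be felt.
- cover: Loose aluminium pan cover, 0.34 to 0.53 kg, 3 mm sheet 199 (x) x 140 (y) mm, with 15 mm skirts turned down on the -x side and both y sides; +x side open, with tongues. Origin: centre, level with the skirts' lower edge, z up; sheet 15 to 18 mm above it. Side skirts have 2 mm play each side of the collar; the -x skirt's inner face, x -98 mm, stops it against the collar.
- tongues (a point): Midway between the tips of the cover's two tongues (x 112 mm, sheet level, 16.5 mm above its origin). Tongues at y +35 and -35 mm, 26 wide, 14 long, 3 mm thick. To get them under the keepers lay the cover on the collar about 15 mm short (-x) of home and slide it towards +x until it stops.
- handle (a point): Middle of the cover's black strap handle: straight bar 112 mm along the cover's y, 12 mm thick (x), 13 mm tall, 21 mm free below it between posts at y +50 and -50 mm, top 52 mm above the cover's origin; at x 8 mm, over the balance point. This point: centre of the bar, 45.5 mm above the cover's origin.
- stud: Steel quarter-turn wing stud held in the cover at x -64, y 0 mm; origin on its axis, level with the sheet's underside when sprung out, sinks as pushed, z up. Cross pin 20 mm long, 4 mm thick, parallel to the wing, ends 5 mm below the origin. With the wing along the cover's y the pin enters the slot; at the bottom, or up to 1.5 mm above it, the pin turns freely below the cam; higher it jams.
- wing (a point): Centre of the stud's wing, a flat upright grip 34 mm long (its y), 9 mm thick (its x), 22 mm tall, the lower edge 24 mm clear of the sheet when sprung out (fingers must not reach further below it than the push leaves room). 66 mm free from here to the handle. 38 mm above the stud's origin.
- stud_push (a joint): How far the stud is pushed in, m: 0 sprung out, most 0.022. Spring: about 4.5 N at the start, 9 N at 20 mm. With the cover home, the bottom is felt at 11 to 20 mm, not known beforehand; a pin out of line with the slot stops at 1 to 10 mm. Turned home and let go, it rises 4 mm from the bottom into the cam's notch and stays (7 to 16 mm).
- stud_turn (a joint): Angle of the stud in the cover, rad, growing clockwise seen from above: 0 wing along the cover's y (pin enters the slot within about 0.15), 1.57 locked, wing along the cover's x; stops at -0.8 and 1.68. Starts from -0.6 to 0.6. Light friction, 0.02 N m.
- paint_jar: Closed blue paint jar, 56 mm across, 62 mm high, loose; origin: centre of its underside. To be left alone.
- ink_jar: Closed glass jar with black cap, 44 mm across, 50 mm high, loose; origin: centre of its underside. To be left alone.
- water_cup: Clear plastic cup, 80 mm across the rim, 100 mm high, loose; origin: centre of its underside. To be left alone.
- brush: Paint brush lying on the table, about 200 mm long along its x, loose; origin under its middle. To be left alone.

How it is judged:
On the way, in this order (a step that is already met when the one before it is completed fails the run):
1. the cover lies flat and home on the collar, its tongues under the keepers, the stud still sprung out (x of cover in the frame of extractor between -0.004 and 0.003 m and y of cover in the frame of extractor between -0.004 and 0.004 m and z of cover in the frame of extractor between 0.124 and 0.128 m and angle between the x axis of cover and the x axis of extractor, either way round below 0.06 rad and angle between cover's own z axis and vertical below 0.03 rad and value of joint stud_push below 0.003 m), for 0.2 s.
2. the stud is pushed in and turned a quarter turn clockwise (value of joint stud_turn above 1.3 rad and value of joint stud_push above 0.005 m), for 0.2 s.
At the end, for the whole second after the job is handed in: The cover lies flat on the collar and home (x within -4 to +3 mm, y within 4 mm, height within 2 mm, turned less than 0.06 rad, at rest), and the stud, let go, is locked: turned at least 1.3 rad clockwise and held 5 to 17.5 mm in by its cam (all of step 2 and x of cover in the frame of extractor between -0.004 and 0.003 m and y of cover in the frame of extractor between -0.004 and 0.004 m and z of cover in the frame of extractor between 0.124 and 0.128 m and angle between the x axis of cover and the x axis of extractor, either way round below 0.06 rad and angle between cover's own z axis and vertical below 0.03 rad and value of joint stud_push below 0.0175 m and linear speed of cover below 0.01 m/s); the robot touches nothing.
It fails at once if the stud is forced against its receptacle with more than 18 N (contact force between stud and extractor above 18 N).
It fails at once if the paint jar is shifted by more than 30 mm (distance of paint_jar from where it was at the start of the episode above 0.03 m).
It fails at once if the ink jar is shifted by more than 30 mm (distance of ink_jar from where it was at the start of the episode above 0.03 m).
It fails at once if the water cup is shifted by more than 30 mm (distance of water_cup from where it was at the start of the episode above 0.03 m).
It fails at once if the brush is shifted by more than 30 mm (distance of brush from where it was at the start of the episode above 0.03 m).
It also fails if it takes over 59 s, if anything falls off the work surface, if the arm or the gripper's body presses on something with over 40 N, if the wrist force passes 120 N, or if a joint passes its speed limit or range.

## Working session

There is one attempt and no reset: what is moved stays moved. The work goes in short steps, Python scripts to look and compute and a shell command to move; the robot and the scene stay as the last step left them, time stands still between calls to the robot, and variables do not carry over. Pictures are saved under pics/ and viewed, at most 12 in all, crops included, and the job is handed in when it is done.

```bash
ls; mkdir -p pics; python3 - <<'E'
from rig import *
import cv2,numpy as np
for n in("scene","top"):
    c=capture(n); cv2.imwrite(f"pics/{n}0.png",c["frame"][:,:,::-1]); np.savez(f"{n}0.npz",**c); print(n,c["intrinsics"].tolist(),c["R"].round(4).tolist(),c["t"].round(4).tolist())
s=state();print(s["orientation"],s["tcp_pos"],s["force"])
E
```

```text
pics
scene [[514.8828084325431, 0.0, 322.0866939829137], [0.0, 514.8828084325431, 198.29626515989216], [0.0, 0.0, 1.0]] [[-0.6919, 0.7218, 0.0151], [0.5483, 0.5389, -0.6394], [-0.4697, -0.4342, -0.7687]] [0.3869, -0.2136, 1.988]
top [[481.0671175255312, 0.0, 323.32115170125707], [0.0, 481.0671175255312, 201.36469320077427], [0.0, 0.0, 1.0]] [[0.0153, -0.9998, -0.0152], [-0.9959, -0.0139, -0.089], [0.0888, 0.0165, -0.9959]] [0.0071, 0.5602, 1.4597]
[[ 9.37717818e-01  3.47397250e-01 -6.66608711e-04]
 [ 3.47397863e-01 -9.37716764e-01  1.41227828e-03]
 [-1.34468573e-04 -1.55589695e-03 -9.99998781e-01]] [ 0.22560314 -0.60908728  0.23574338] [-0.04280859  0.91788381  0.32524128]
```

View pics/scene0.png

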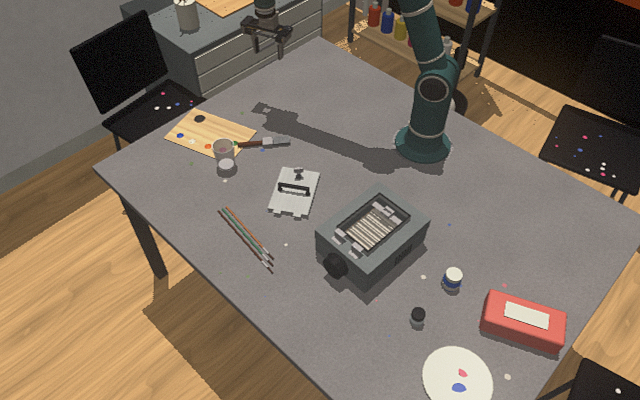

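View pics/top0.png

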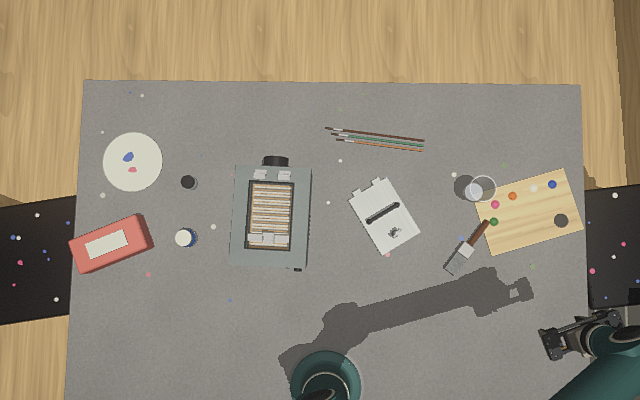

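Top view: extractor at about (270,215) px with its duct (+x) at the top; cover at about (385,215) px, tongues to the upper left, handle at (382,212), wing at (394,232). I enlarge the area to measure.

```bash
cat > h.py <<'E'
import numpy as np,cv2
def ray(c,uv):
    K,R,t=c["intrinsics"],c["R"],c["t"]
    d=R.T@np.linalg.solve(K,[uv[0],uv[1],1.]); return -R.T@t,d
def plane(c,uv,z):
    o,d=ray(c,uv); return o+d*(z-o[2])/d[2]
def proj(c,X):
    p=c["intrinsics"]@(c["R"]@np.asarray(X,float)+c["t"]); return p[:2]/p[2]
def tri(a,ua,b,ub):
    o1,d1=ray(a,ua);o2,d2=ray(b,ub)
    s=np.linalg.lstsq(np.c_[d1,-d2],o2-o1,rcond=None)[0]
    p,q=o1+s[0]*d1,o2+s[1]*d2; return (p+q)/2,np.linalg.norm(p-q)
E
python3 - <<'E'
import numpy as np,cv2
c=cv2.imread("pics/top0.png")
cv2.imwrite("pics/crop1.png",cv2.resize(c[150:280,225:425],None,fx=4,fy=4,interpolation=cv2.INTER_CUBIC))
for n,r in(("cover",(345,170,425,260)),("ext",(222,145,318,275))):
    x0,y0,x1,y1=r;p=c[y0:y1,x0:x1].astype(int);print(n,[c[v,u].tolist() for u,v in((380,190),(335,200),(240,210),(300,250))])
E
```

```text
cover [[198, 206, 205], [138, 143, 146], [140, 146, 141], [144, 148, 144]]
ext [[198, 206, 205], [138, 143, 146], [140, 146, 141], [144, 148, 144]]
```

View pics/crop1.png

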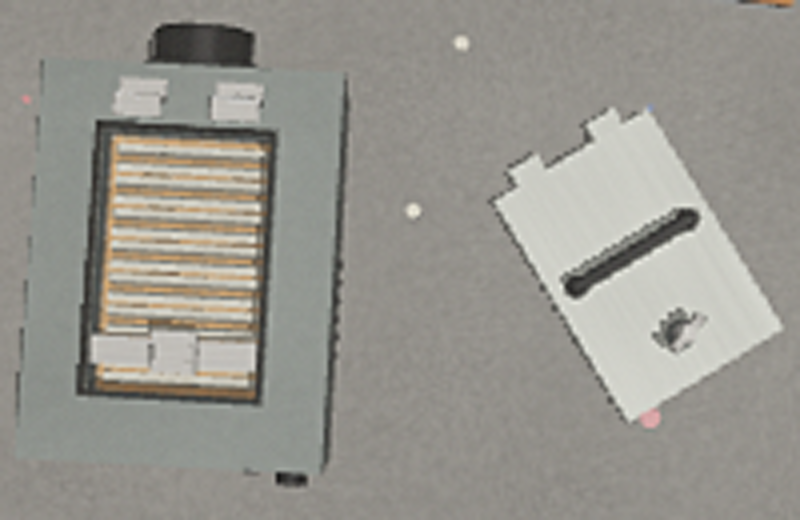

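The crop shows the deck corners at about (40,60),(347,72),(322,472),(15,458), the collar's dark rim, both keepers, and the cover with its handle. Now I fit shapes.

```bash
python3 - <<'E'
import numpy as np,cv2
from h import *
c=np.load("top0.npz");c={k:c[k] for k in c.files}
s=np.load("scene0.npz");s={k:s[k] for k in s.files}
f=c["frame"].astype(int);H,W=f.shape[:2]
def roi(m,b):
    z=np.zeros((H,W),np.uint8);x0,y0,x1,y1=b;z[y0:y1,x0:x1]=m[y0:y1,x0:x1]*255;return z
def biggest(m):
    cs,_=cv2.findContours(m,cv2.RETR_EXTERNAL,cv2.CHAIN_APPROX_NONE);return max(cs,key=cv2.contourArea)[:,0].astype(float)
def rect(pts,z):
    P=np.array([plane(c,p,z)[:2] for p in pts],np.float32)*1000
    r=cv2.minAreaRect(P);return r
mx=f.max(2);
cov=roi(f.min(2)>175,(343,172,425,262));cov=cv2.morphologyEx(cov,cv2.MORPH_CLOSE,np.ones((3,3)))
print("cover+tongues",rect(biggest(cov),.018))
core=cv2.morphologyEx(cov,cv2.MORPH_CLOSE,np.ones((9,9)));core=cv2.morphologyEx(core,cv2.MORPH_OPEN,cv2.getStructuringElement(cv2.MORPH_ELLIPSE,(17,17)))
print("cover core",rect(biggest(core),.018))
ha=roi(mx<90,(362,198,404,228));k=biggest(ha);print("handle top",rect(k,.052))
M=cv2.moments(ha,True);hc=(M["m10"]/M["m00"],M["m01"]/M["m00"]);print(hc,plane(c,hc,.048))
# extractor: greenish deck
hsv=cv2.cvtColor(c["frame"],cv2.COLOR_RGB2HSV).astype(int)
g=roi((f[:,:,1]-f[:,:,0]>=3)&(mx>110)&(mx<190),(222,155,318,275));g=cv2.morphologyEx(g,cv2.MORPH_OPEN,np.ones((3,3)))
g=cv2.morphologyEx(g,cv2.MORPH_CLOSE,np.ones((5,5)))
k=biggest(g);print("deck",rect(k,.123))
d=roi(mx<95,(242,178,298,254));print("collar",rect(biggest(d),.141))
# keepers bright
kp=roi(f.min(2)>165,(250,165,295,182))
cs,_=cv2.findContours(kp,0,1)
for q in cs:
    if cv2.contourArea(q)>15: print("keeper",rect(q[:,0].astype(float),.1495))
cv2.imwrite("pics/m.png",np.hstack([cov,core,g|d])[140:280])
E
```

```text
cover+tongues ((525.030029296875, -169.04891967773438), (213.43838500976562, 138.20701599121094), 31.864004135131836)
cover core ((524.1853637695312, -169.56695556640625), (210.09735107421875, 138.19790649414062), 31.849590301513672)
handle top ((526.0227661132812, -163.65367126464844), (14.949317932128906, 111.7177734375), 32.03211212158203)
(382.0625, 212.90972222222223) [ 0.52540425 -0.16338155  0.048     ]
deck ((508.1676025390625, 167.47027587890625), (219.64596557617188, 289.07415771484375), 87.75496673583984)
collar ((508.8949279785156, 167.83773803710938), (130.92062377929688, 196.42666625976562), 87.77700805664062)
keeper ((621.2418212890625, 126.25492858886719), (25.818557739257812, 34.13216018676758), 0.7422089576721191)
keeper ((625.08642578125, 196.4007568359375), (34.937156677246094, 25.69329833984375), 84.99256896972656)
```

```bash
cat >> h.py <<'E'
def go(x,y,z,yaw_y):
    "mm; yaw_y: wanted direction of tool y, deg. prints tool-axes delta before and after turn, and turn about tool z"
    from rig import state
    s=state();R=np.array(s["orientation"]);p=np.array(s["tcp_pos"])*1000
    D=np.array([x,y,z])-p; cur=np.degrees(np.arctan2(R[1,1],R[0,1])); turn=-((yaw_y-cur+180)%360-180)
    a=np.radians(turn);Rz=np.array([[np.cos(a),-np.sin(a),0],[np.sin(a),np.cos(a),0],[0,0,1]])
    print("t",round(s["clock"],2),"tcp",p.round(1),"yaw",cur.round(2),"tilt",R[:2,2].round(4),"tool delta now",(R.T@D).round(1),"after turn",((R@Rz).T@D).round(1),"turn rad",round(a,4),"F",np.round(s["force"],1),"w",round(s["width"],3),"ff",np.round(s["finger_force"],1),"q",np.round(s["q"],2))
E
python3 -c "
from h import *
go(527,-166,160,31.9)
c=np.load('top0.npz');print(-c['R'].T@c['t'])"
```

```text
t 0.1 tcp [ 225.6 -609.1  235.7] yaw -69.67 tilt [-0.0007  0.0014] tool delta now [ 436.6 -310.7   76.2] after turn [216.8 490.   76.2] turn rad -1.7728 F [-0.   0.9  0.3] w 1.001 ff 0.0 q [ 1.17  0.47 -0.01  1.6   0.01  1.07 -0.06]
[ 0.42825281 -0.00924414  1.50367544]
```

```bash
python3 -m crank '[[[36,-26,0,0,0.5],[36,-26,0,0,0.5],[36,-26,0,0,0.5],[36,-26,0,0,0.5],[36,-26,0,0,0.5],[36,-26,0,0,0.5],[36,-26,0,0,0.5],[36,-26,0,0,0.5],[36,-26,0,0,0.5],[36,-26,0,0,0.5]]]'
python3 -m crank '[[[36,-25,0,-0.14,0.5],[0,0,0,-0.14,0.5],[0,0,0,-0.14,0.5],[0,0,0,-0.14,0.5],[0,0,0,-0.14,0.5],[0,0,0,-0.14,0.5],[0,0,0,-0.14,0.5],[0,0,0,-0.14,0.5],[0,0,0,-0.14,0.5],[0,0,0,-0.14,0.5]]]'
python3 -c "
from h import *
go(527,-166,160,31.9)"
```

```text
clock: 1.1
tcp_pos: [0.4735, -0.239, 0.2364]
orientation: [[0.938, 0.347, -0.0], [0.347, -0.938, 0.0], [-0.0, -0.0, -1.0]]
force: [0.1, -1.3, 0.0]
width: 0.499
finger_force: 0.0
clock: 2.1
tcp_pos: [0.4978, -0.2047, 0.2362]
orientation: [[-0.188, 0.982, -0.001], [0.982, 0.188, 0.0], [0.0, -0.001, -1.0]]
force: [0.0, -1.3, -0.1]
width: 0.498
finger_force: 0.0
t 2.1 tcp [ 497.8 -204.7  236.2] yaw 10.86 tilt [-0.0008  0.0003] tool delta now [32.5 36.  76.2] after turn [17.4 45.3 76.2] turn rad -0.3671 F [ 0.  -1.3 -0.1] w 0.498 ff 0.0 q [ 0.72  0.33 -0.47  1.85  0.17  1.    0.36]
```

```bash
python3 -m crank '[[[0,0,0,-0.13,0.5],[0,0,0,-0.13,0.5],[0,0,0,-0.107,0.5],[4,11,15,0,0.5],[4,11,15,0,0.5],[4,11,15,0,0.5],[4,12,15,0,0.5],[1,0,16,0,0.5],[0,0,0,0,0.5],[0,0,0,0,0.5]]]'
python3 - <<'E'
from h import *
from rig import *
go(527,-166,48.5,31.9)
c=capture("wrist");np.savez("w1.npz",**c);cv2.imwrite("pics/w1.png",c["frame"][:,:,::-1])
for P in([527,-166,52],[527,-166,18],[466,-205.7,64]):print(P,proj(c,np.array(P)/1000))
E
```

```text
clock: 3.1
tcp_pos: [0.5273, -0.1668, 0.1604]
orientation: [[-0.523, 0.852, -0.001], [0.852, 0.523, 0.0], [0.001, -0.001, -1.0]]
force: [-0.4, -0.2, 1.6]
width: 0.498
finger_force: 0.0
t 3.1 tcp [ 527.3 -166.8  160.4] yaw 31.56 tilt [-0.0009  0.0003] tool delta now [  0.8   0.2 111.9] after turn [  0.7   0.2 111.9] turn rad -0.0059 F [-0.4 -0.2  1.6] w 0.498 ff 0.0 q [ 0.65  0.46 -0.52  1.88  0.29  0.88  0.55]
[527, -166, 52] [320.41247117 206.16447176]
[527, -166, 18] [320.44696767 196.07511181]
[466, -205.7, 64] [224.31759615 212.73746512]
```

View pics/w1.png

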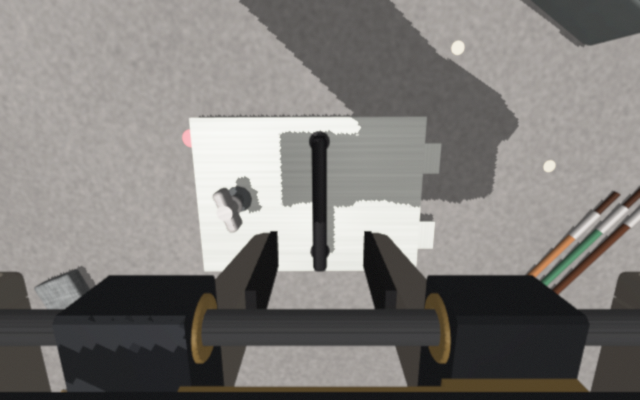

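The wrist view shows the bar at column 320, midway between the fingers, and the wing at (229,210), clear of them. I descend and grip.

```bash
python3 -m crank '[[[1,0,20,0,0.5],[0,0,20,0,0.5],[0,0,20,0,0.5],[0,0,20,0,0.5],[0,0,16,0,0.5],[0,0,9,0,0.5],[0,0,6,0,0.5],[0,0,0,0,0.5],[0,0,0,0,0.5],[0,0,0,0,1]]]'
python3 -m crank '[[[0,0,0,0,1],[0,0,0,0,1],[0,0,0,0,1],[0,0,0,0,1],[0,0,0,0,1],[0,0,-4,0,1],[0,0,-8,0,1],[0,0,-12,0,1],[0,0,-16,0,1],[0,0,-20,0,1]]]'
python3 -c "
from h import *
go(508,168,220,-2.25)"
```

```text
clock: 4.15
tcp_pos: [0.5276, -0.166, 0.0503]
orientation: [[-0.523, 0.852, 0.001], [0.852, 0.523, -0.0], [-0.001, 0.001, -1.0]]
force: [-0.6, -0.7, -0.2]
width: 0.432
finger_force: 0.0
clock: 5.15
tcp_pos: [0.5269, -0.1656, 0.1108]
orientation: [[-0.524, 0.852, -0.0], [0.852, 0.524, 0.0], [0.0, -0.0, -1.0]]
force: [0.4, -1.2, -3.8]
width: 0.131
finger_force: 30.0
t 5.15 tcp [ 526.9 -165.6  110.8] yaw 31.58 tilt [-0.0003  0.0003] tool delta now [ 294.2  158.6 -109.1] after turn [ 332.7  -32.  -109.1] turn rad 0.5904 F [ 0.4 -1.2 -3.8] w 0.131 ff 30.0 q [ 0.63  0.53 -0.48  1.91  0.34  0.78  0.5 ]
```

Gripped (12 mm, 30 N) and lifted. Next I rise, turn and carry it to above the collar, about 25 mm short of home.

```bash
python3 -m crank '[[[0,0,-20,0,1],[0,0,-25,0,1],[0,0,-25,0,1],[0,0,-25,0.08,1],[0,0,-10,0.1,1],[0,0,-5,0.12,1],[0,0,0,0.12,1],[0,0,0,0.1,1],[0,0,0,0.07,1],[0,0,0,0,1]]]'
python3 -c "
from h import *
go(491.5,168.4,220,-2.25)"
```

```text
clock: 6.15
tcp_pos: [0.5271, -0.1655, 0.2208]
orientation: [[0.039, 0.999, 0.001], [0.999, -0.039, -0.0], [-0.0, 0.001, -1.0]]
force: [1.0, -0.4, -3.4]
width: 0.122
finger_force: 30.0
t 6.15 tcp [ 527.1 -165.5  220.8] yaw -2.22 tilt [ 0.0011 -0.0005] tool delta now [332.3 -48.5   0.6] after turn [332.3 -48.7   0.6] turn rad 0.0006 F [ 1.  -0.4 -3.4] w 0.122 ff 30.0 q [ 0.59  0.36 -0.43  1.84  0.18  0.98  0.05]
```

```bash
python3 -m crank '[[[15,-2,0,0,1],[28,-4,0,0,1],[38,-6,0,0,1],[42,-6,0,0,1],[42,-6,0,0,1],[42,-6,0,0,1],[42,-6,0,0,1],[38,-6,0,0,1],[28,-4,0,0,1],[17,-3,0,0,1]]]'
python3 -m crank '[[[0,0,0,0,1],[0,0,0,0,1],[0,0,0,0,1],[0,0,10,0,1],[0,0,10,0,1],[0,0,3,0,1],[0,0,0,0,1],[0,0,0,0,1],[0,0,0,0,1],[0,0,0,0,1]]]'
python3 - <<'E'
from h import *
from rig import *
go(491.5,168.4,198,-2.25)
for n in("top","scene"):
    c=capture(n);np.savez(n+"2.npz",**c);cv2.imwrite(f"pics/{n}2.png",c["frame"][:,:,::-1])
t=cv2.imread("pics/top2.png")[140:290,200:340];s=cv2.imread("pics/scene2.png")[160:310,290:450]
cv2.imwrite("pics/v2.png",np.hstack([cv2.resize(t,(420,450),interpolation=2),cv2.resize(s,(380,450),interpolation=2)]))
E
```

```text
clock: 7.15
tcp_pos: [0.4894, 0.172, 0.2202]
orientation: [[0.033, 0.999, 0.0], [0.999, -0.033, 0.002], [0.002, 0.0, -1.0]]
force: [-0.4, -0.4, -4.1]
width: 0.124
finger_force: 30.0
clock: 8.15
tcp_pos: [0.4912, 0.1679, 0.1969]
orientation: [[0.039, 0.999, 0.001], [0.999, -0.039, 0.0], [0.0, 0.001, -1.0]]
force: [-0.1, -0.4, -3.2]
width: 0.127
finger_force: 30.0
t 8.15 tcp [491.2 167.9 196.9] yaw -2.23 tilt [0.0006 0.0001] tool delta now [ 0.5  0.2 -1.1] after turn [ 0.5  0.2 -1.1] turn rad 0.0003 F [-0.1 -0.4 -3.2] w 0.127 ff 30.0 q [ 0.07  0.36 -0.57  1.93  0.24  0.92 -0.65]
```

View pics/v2.png

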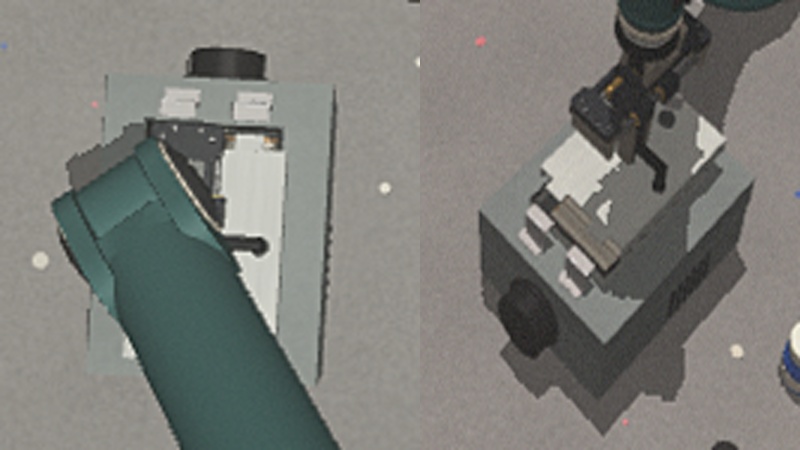

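Left crop: cover partly hidden by the arm, its −y edge visible at crop column ~285, the keepers at (180,100) and (253,103). Right crop: tongues just short of the keepers. I measure that −y edge and use the wrist view for the +y tongue and keeper.

```bash
python3 - <<'E'
from h import *
from rig import *
c=np.load("top2.npz");c={k:c[k] for k in c.files}
f=c["frame"].astype(int);m=f.min(2)
ex=np.array([508.5,167.7]);a=np.radians(-2.25);X=np.array([np.cos(a),np.sin(a)]);Y=np.array([-X[1],X[0]])
E=[]
for v in range(190,245):
    row=m[v,280:300]; b=np.where(row>165)[0]
    if len(b)>2:
        u=280+b.max()+.5
        p=plane(c,(u,v),.1645)[:2]*1000-ex; E.append([p@X,p@Y])
E=np.array(E);print(len(E),E[::6].round(1).tolist());k=np.polyfit(E[:,0],E[:,1],1);print("edge slope",k, "med y",np.median(E[:,1]))
w=capture("wrist");np.savez("w2.npz",**w);cv2.imwrite("pics/w2.png",w["frame"][:,:,::-1])
E
```

```text
55 [[72.8, -70.6], [55.9, -71.6], [39.1, -72.6], [22.1, -70.8], [5.4, -71.9], [-11.3, -72.9], [-28.2, -71.1], [-44.8, -72.1], [-61.5, -73.1], [-78.2, -71.3]]
edge slope [ 3.73935274e-03 -7.19442684e+01] med y -71.9215330535986
```

View pics/w2.png

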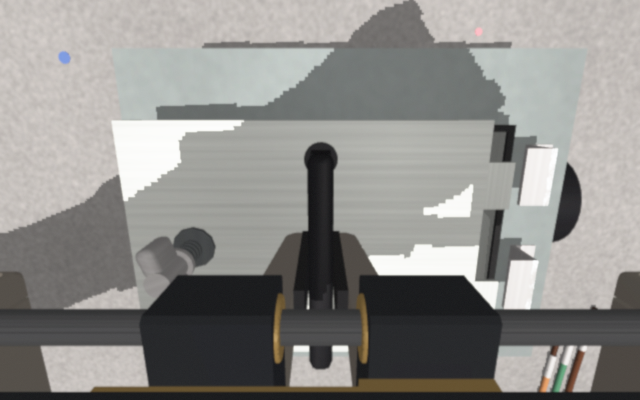

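```bash
python3 - <<'E'
from h import *
c=np.load("w2.npz");c={k:c[k] for k in c.files}
ex=np.array([508.5,167.7]);a=np.radians(-2.25);X=np.array([np.cos(a),np.sin(a)]);Y=np.array([-X[1],X[0]])
f=c["frame"].astype(int);g=f.mean(2)
def P(u,v,z):
    p=plane(c,(u,v),z)[:2]*1000-ex;return (round(p@X,1),round(p@Y,1))
def grad(col,lo,hi,ax=0):
    l=g[lo:hi,col] if ax==0 else g[col,lo:hi]
    d=np.diff(l);return [(lo+i+.5+.0,int(d[i])) for i in np.argsort(-abs(d))[:3]]
for u in(180,350,440):print("cover +y edge",u,grad(u,100,140),P(u,grad(u,100,140)[0][0]+.5,.1645))
print("cover +y deck edge",[ (u,grad(u,38,60)) for u in(150,250,550)],P(250,48,.123),P(550,48,.123))
print("tongue rows",grad(508,150,222),"keeper rows",grad(545,135,215),grad(535,135,215))
for v in(163,210):print("tongue",P(512,v,.1645))
for uv in((529,145),(556,147),(552,206),(522,204)):print("keeper",P(*uv,.1495))
print("collar corner",P(515,125,.141), "cover x edge",P(494,140,.1645),P(111,121,.1645),"tongue tip",P(514,185,.1645))
E
```

```text
cover +y edge 180 [(np.float64(119.5), 72), (np.float64(105.5), -40), (np.float64(118.5), 32)] (np.float64(-90.8), np.float64(67.6))
cover +y edge 350 [(np.float64(120.5), 22), (np.float64(119.5), 18), (np.float64(118.5), 5)] (np.float64(-2.2), np.float64(67.1))
cover +y edge 440 [(np.float64(120.5), 22), (np.float64(119.5), 21), (np.float64(121.5), 4)] (np.float64(44.7), np.float64(67.2))
cover +y deck edge [(150, [(np.float64(39.5), 4), (np.float64(38.5), 3), (np.float64(44.5), -2)]), (250, [(np.float64(43.5), -32), (np.float64(47.5), 31), (np.float64(48.5), 23)]), (550, [(np.float64(47.5), -4), (np.float64(46.5), -4), (np.float64(48.5), -3)])] (np.float64(-60.6), np.float64(109.6)) (np.float64(122.2), np.float64(109.6))
tongue rows [(np.float64(161.5), 49), (np.float64(162.5), 38), (np.float64(160.5), 30)] keeper rows [(np.float64(146.5), -55), (np.float64(148.5), 42), (np.float64(205.5), -30)] [(np.float64(147.5), 64), (np.float64(148.5), 45), (np.float64(135.5), -35)]
tongue (np.float64(85.4), np.float64(45.2))
tongue (np.float64(89.1), np.float64(18.9))
keeper (np.float64(102.2), np.float64(53.5))
keeper (np.float64(117.9), np.float64(52.3))
keeper (np.float64(121.7), np.float64(17.1))
keeper (np.float64(103.5), np.float64(18.4))
collar corner (np.float64(97.4), np.float64(64.4)) cover x edge (np.float64(74.1), np.float64(57.4)) (np.float64(-126.9), np.float64(67.1)) tongue tip (np.float64(88.2), np.float64(33.1))
```

Both views agree: the cover is about 2.5 mm towards −y and 24 mm short in x, with yaw good. I shift +2.5 in y and +8 in x, then lower.

```bash
python3 -m crank '[[[1,3,0,0,1],[1,3,0,0,1],[0.5,2,0,0,1],[0,0,0,0,1],[0,0,0,0,1],[0,0,5,0,1],[0,0,5,0,1],[0,0,4,0,1],[0,0,2,0,1],[0,0,0,0,1]]]'
python3 -m crank '[[[0,0,0,0,1],[0,0,1,0,1],[0,0,1,0,1],[0,0,1,0,1],[0,0,0.5,0,1],[0,0,0,0,1],[0,0,0,0,1],[0,0,0,0,1],[0,0,0,0,1],[0,0,0,0,1]]]'
```

```text
clock: 9.3
tcp_pos: [0.4989, 0.1699, 0.1801]
orientation: [[0.039, 0.999, -0.001], [0.999, -0.039, -0.0], [-0.0, -0.001, -1.0]]
force: [-0.0, 0.4, -3.1]
width: 0.132
finger_force: 30.0
clock: 10.3
tcp_pos: [0.4992, 0.17, 0.1771]
orientation: [[0.039, 0.999, 0.0], [0.999, -0.039, -0.0], [-0.0, 0.0, -1.0]]
force: [0.8, 0.0, -4.5]
width: 0.127
finger_force: 30.0
```

Not yet in contact; I go on down in small steps.

```bash
python3 -m crank '[[[0,0,0.5,0,1],[0,0,0.5,0,1],[0,0,0.5,0,1],[0,0,0,0,1],[0,0,0,0,1],[0,0,0,0,1],[0,0,0,0,1],[0,0,0,0,1],[0,0,0,0,1],[0,0,0,0,1]]]'
```

```text
clock: 11.3
tcp_pos: [0.4993, 0.17, 0.1757]
orientation: [[0.039, 0.999, 0.0], [0.999, -0.039, -0.0], [-0.0, 0.0, -1.0]]
force: [-0.5, -0.7, 0.2]
width: 0.127
finger_force: 30.0
```

Contact: it now bears the cover's weight at TCP z 175.7, as expected for the sheet on the collar. Now I slide it home.

```bash
python3 -m crank '[[[0,1,0.3,0,1],[0,2,0,0,1],[0,2,0,0,1],[0,2,0,0,1],[0,2,0,0,1],[0,2,0,0,1],[0,1,0,0,1],[0,0,0,0,1],[0,0,0,0,1],[0,0,0,0,1]]]'
python3 -m crank '[[[0,1,0,0,1],[0,1,0,0,1],[0,1,0,0,1],[0,0,0,0,1],[0,0,0,0,1],[0,0,0,0,1],[0,0,0,0,1],[0,0,0,0,1],[0,0,0,0,1],[0,0,0,0,1]]]'
```

```text
clock: 12.3
tcp_pos: [0.5098, 0.1703, 0.1757]
orientation: [[0.038, 0.999, -0.002], [0.999, -0.038, 0.0], [-0.0, -0.002, -1.0]]
force: [-5.1, 0.4, 5.8]
width: 0.128
finger_force: 30.0
clock: 13.3
tcp_pos: [0.5128, 0.1703, 0.1757]
orientation: [[0.038, 0.999, -0.002], [0.999, -0.038, 0.0], [0.0, -0.002, -1.0]]
force: [-5.7, -0.5, 5.6]
width: 0.127
finger_force: 30.0
```

```bash
python3 -m crank '[[[0,1,0,0,1],[0,1,0,0,1],[0,0,0,0,1],[0,0,0,0,1],[0,0,0,0,1],[0,0,0,0,1],[0,0,0,0,1],[0,0,0,0,1],[0,0,0,0,1],[0,0,0,0,1]]]'
python3 -m crank '[[[0,1,0,0,1],[0,1,0,0,1],[0,0,0,0,1],[0,0,0,0,1],[0,0,0,0,1],[0,0,0,0,1],[0,0,0,0,1],[0,0,0,0,1],[0,0,0,0,1],[0,0,0,0,1]]]'
```

```text
clock: 14.3
tcp_pos: [0.5149, 0.1702, 0.1757]
orientation: [[0.038, 0.999, -0.002], [0.999, -0.038, 0.0], [0.0, -0.002, -1.0]]
force: [-4.7, 0.5, 4.5]
width: 0.128
finger_force: 30.0
clock: 15.3
tcp_pos: [0.5168, 0.1701, 0.1757]
orientation: [[0.038, 0.999, -0.002], [0.999, -0.038, 0.0], [0.0, -0.002, -1.0]]
force: [-4.6, 0.6, 6.1]
width: 0.125
finger_force: 30.0
```

```bash
python3 -m crank '[[[0,1,0,0,1],[0,1,0,0,1],[0,0,0,0,1],[0,0,0,0,1],[0,0,0,0,1],[0,0,0,0,1],[0,0,0,0,1],[0,0,0,0,1],[0,0,0,0,1],[0,0,0,0,1]]]'
python3 - <<'E'
from h import *
from rig import *
c=capture("wrist");np.savez("w3.npz",**c);cv2.imwrite("pics/w3.png",c["frame"][:,:,::-1])
E
```

```text
clock: 16.3
tcp_pos: [0.517, 0.1702, 0.1757]
orientation: [[0.038, 0.999, -0.006], [0.999, -0.038, -0.001], [-0.001, -0.006, -1.0]]
force: [-10.4, -1.0, 10.5]
width: 0.128
finger_force: 30.0
```

View pics/w3.png

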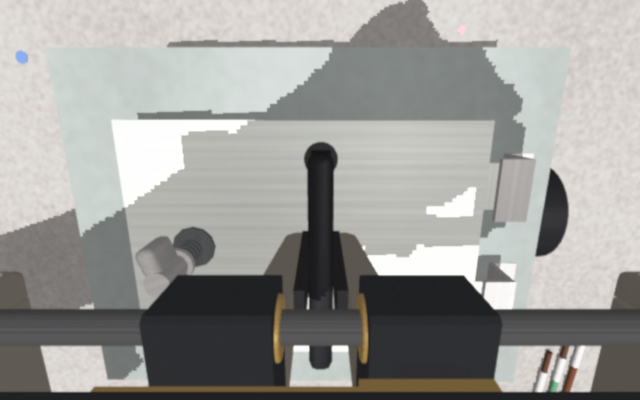

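The motion stopped with force rising to 10 N and TCP x at 517 (home would be 516.5): both tongues are under the keepers. I ease off, release, rise, and measure the wing.

```bash
python3 -m crank '[[[0,-1.2,-0.4,0,1],[0,0,0,0,1],[0,0,0,0,0.5],[0,0,0,0,0.5],[0,0,0,0,0.5],[0,0,0,0,0.5],[0,0,-10,0,0.5],[0,0,-20,0,0.5],[0,0,-25,0,0.5],[0,0,-20,0,0.5]]]'
python3 -m crank '[[[0,0,0,0,0.5],[0,-15,0,0,0.5],[0,-20,0,0,0.5],[0,-22,0,0,0.5],[0,-15,0,0,0.5],[0,0,0,0,0.5],[0,0,0,0,0.5],[0,0,0,0,0.5],[0,0,0,0,0.5],[0,0,0,0,0.5]]]'
python3 - <<'E'
from h import *
from rig import *
go(444.6,170.2,250,-2.25)
c=capture("wrist");np.savez("w4.npz",**c);cv2.imwrite("pics/w4.png",c["frame"][:,:,::-1])
for z in(.19,.168):print(proj(c,(.4446,.1702,z)))
E
```

```text
clock: 17.35
tcp_pos: [0.5193, 0.1695, 0.2526]
orientation: [[0.039, 0.999, 0.001], [0.999, -0.039, 0.001], [0.001, 0.001, -1.0]]
force: [-0.1, -0.7, -0.2]
width: 0.503
finger_force: 0.0
clock: 18.35
tcp_pos: [0.4474, 0.172, 0.2505]
orientation: [[0.039, 0.999, -0.0], [0.999, -0.039, 0.0], [0.0, -0.0, -1.0]]
force: [0.2, -0.7, -1.0]
width: 0.502
finger_force: 0.0
t 18.35 tcp [447.4 172.  250.5] yaw -2.26 tilt [-0.0003  0.0002] tool delta now [-1.9 -2.8  0.5] after turn [-1.9 -2.8  0.5] turn rad -0.0002 F [ 0.2 -0.7 -1. ] w 0.502 ff 0.0 q [ 0.11  0.22 -0.61  1.96  0.15  1.   -0.62]
[316.74096558 229.43413738]
[317.0932097  219.28141095]
```

View pics/w4.png

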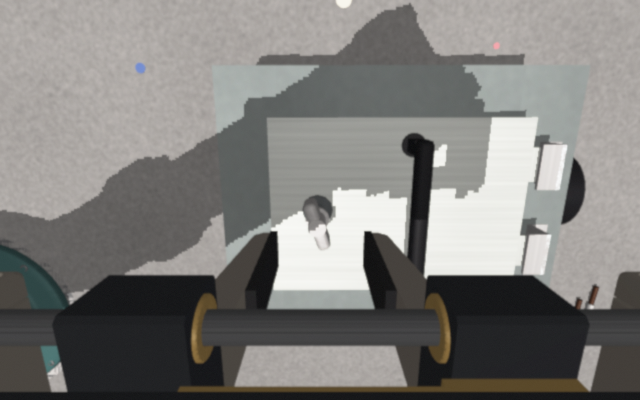

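The wing stands at about (317,228), tilted, and lies between the open fingers. I enlarge it to read its angle.

```bash
python3 - <<'E'
import cv2
c=cv2.imread("pics/w4.png")[185:265,280:360]
cv2.imwrite("pics/w4c.png",cv2.resize(c,(560,560),interpolation=cv2.INTER_CUBIC))
E
```

```text
(no output)
```

View pics/w4c.png

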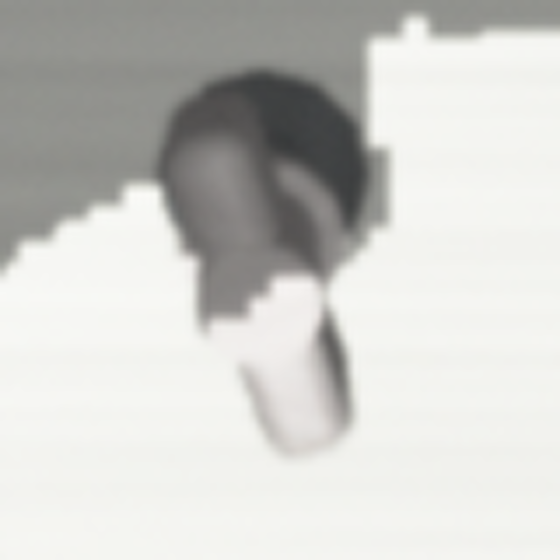

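The wing's long axis runs from about (309.7,206.4) to (323.6,247.9): some 19° anticlockwise, so stud_turn is about −0.33. Its centre agrees with the predicted (316.7,229.4). I grasp it with the tool turned to match.

```bash
python3 -m crank '[[[-2,-3,0,0,0.5],[0,0,0,-0.11,0.5],[0,0,0,-0.11,0.5],[0,0,0,-0.11,0.5],[0,0,10,0,0.5],[0,0,15,0,0.5],[0,0,15,0,0.5],[0,0,10,0,0.5],[0,0,5,0,0.5],[0,0,3,0,0.5]]]'
python3 -c "
from h import *
go(444.6,170.2,192,-2.25)"
```

```text
clock: 19.4
tcp_pos: [0.4438, 0.1702, 0.1921]
orientation: [[-0.286, 0.958, -0.001], [0.958, 0.286, -0.0], [0.0, -0.001, -1.0]]
force: [0.1, -0.1, -0.3]
width: 0.499
finger_force: 0.0
t 19.4 tcp [443.8 170.2 192.1] yaw 16.63 tilt [-0.0006 -0.    ] tool delta now [-0.2  0.8  0.1] after turn [0.  0.8 0.1] turn rad 0.3295 F [ 0.1 -0.1 -0.3] w 0.499 ff 0.0 q [ 0.11  0.31 -0.64  2.03  0.24  0.88 -0.36]
```

```bash
python3 -m crank '[[[0,0.8,0,0,1],[0,0,0,0,1],[0,0,0,0,1],[0,0,0,0,1],[0,0,0,0,1],[0,0,0,0,1],[0,0,0,0.08,1],[0,0,0,0.1,1],[0,0,0,0.1,1],[0,0,0,0.05,1]]]'
python3 - <<'E'
from h import *
from rig import *
go(444.6,170.2,183,-2.25)
print(state()["moment"])
c=capture("wrist");cv2.imwrite("pics/w5.png",c["frame"][:,:,::-1])
E
```

```text
clock: 20.4
tcp_pos: [0.4448, 0.1704, 0.1929]
orientation: [[0.042, 0.999, 0.0], [0.999, -0.042, -0.0], [-0.0, 0.0, -1.0]]
force: [0.3, 1.0, 1.6]
width: 0.096
finger_force: 30.0
t 20.4 tcp [444.8 170.4 192.9] yaw -2.42 tilt [ 0.0005 -0.0001] tool delta now [-0.2 -0.2  9.9] after turn [-0.2 -0.2  9.9] turn rad -0.003 F [0.3 1.  1.6] w 0.096 ff 30.0 q [ 0.06  0.29 -0.57  2.03  0.21  0.87 -0.67]
[-0.13523899 -0.03098136 -0.0059346 ]
```

View pics/w5.png

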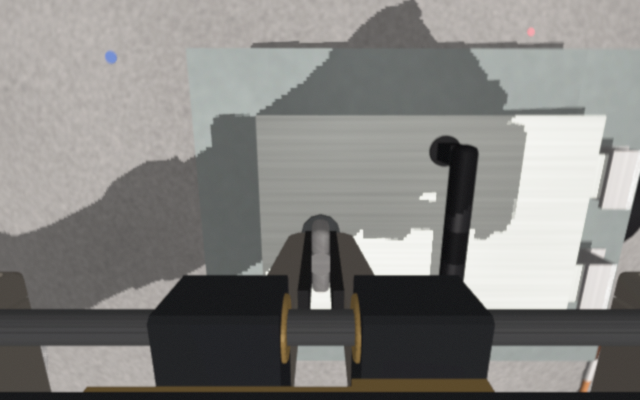

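The wing is held flat between the pads (9 mm) and lies along the cover's y. I push 9 mm and check.

```bash
python3 -m crank '[[[0,0,1,0,1],[0,0,1,0,1],[0,0,1,0,1],[0,0,1,0,1],[0,0,1,0,1],[0,0,0,0,1],[0,0,0,0,1],[0,0,0,0,1],[0,0,0,0,1],[0,0,0,0,1]]]'
python3 -m crank '[[[0,0,1,0,1],[0,0,1,0,1],[0,0,1,0,1],[0,0,1,0,1],[0,0,0,0,1],[0,0,0,0,1],[0,0,0,0,1],[0,0,0,0,1],[0,0,0,0,1],[0,0,0,0,1]]]'
```

```text
clock: 21.45
tcp_pos: [0.4448, 0.1704, 0.1878]
orientation: [[0.039, 0.999, 0.0], [0.999, -0.039, 0.0], [0.0, 0.0, -1.0]]
force: [-1.0, -1.1, 4.2]
width: 0.094
finger_force: 30.0
clock: 22.45
tcp_pos: [0.4449, 0.1704, 0.1839]
orientation: [[0.039, 0.999, 0.0], [0.999, -0.039, -0.0], [0.0, 0.0, -1.0]]
force: [-1.7, -0.7, 6.1]
width: 0.096
finger_force: 30.0
```

Only the spring is felt at 9 mm (6 N). I feel for the bottom 1 mm at a time.

```bash
python3 -m crank '[[[0,0,0.5,0,1],[0,0,0.5,0,1],[0,0,0,0,1],[0,0,0,0,1],[0,0,0,0,1],[0,0,0,0,1],[0,0,0,0,1],[0,0,0,0,1],[0,0,0,0,1],[0,0,0,0,1]]]' | grep -E 'tcp|force'
```

```text
tcp_pos: [0.4448, 0.1704, 0.1829]
force: [-1.0, -1.2, 5.6]
finger_force: 30.0
```

```bash
python3 -m crank '[[[0,0,0.5,0,1],[0,0,0.5,0,1],[0,0,0,0,1],[0,0,0,0,1],[0,0,0,0,1],[0,0,0,0,1],[0,0,0,0,1],[0,0,0,0,1],[0,0,0,0,1],[0,0,0,0,1]]]' | grep -E 'tcp|force'
```

```text
tcp_pos: [0.4449, 0.1704, 0.1819]
force: [-1.5, -1.0, 5.5]
finger_force: 30.0
```

```bash
python3 -m crank '[[[0,0,0.5,0,1],[0,0,0.5,0,1],[0,0,0,0,1],[0,0,0,0,1],[0,0,0,0,1],[0,0,0,0,1],[0,0,0,0,1],[0,0,0,0,1],[0,0,0,0,1],[0,0,0,0,1]]]' | grep -E 'tcp|force'
```

```text
tcp_pos: [0.4448, 0.1704, 0.1809]
force: [-1.6, -1.1, 6.5]
finger_force: 30.0
```

```bash
python3 -m crank '[[[0,0,0.5,0,1],[0,0,0.5,0,1],[0,0,0,0,1],[0,0,0,0,1],[0,0,0,0,1],[0,0,0,0,1],[0,0,0,0,1],[0,0,0,0,1],[0,0,0,0,1],[0,0,0,0,1]]]' | grep -E 'tcp|force'
```

```text
tcp_pos: [0.4449, 0.1704, 0.18]
force: [-1.8, -1.1, 7.3]
finger_force: 30.0
```

```bash
python3 -m crank '[[[0,0,0.5,0,1],[0,0,0.5,0,1],[0,0,0,0,1],[0,0,0,0,1],[0,0,0,0,1],[0,0,0,0,1],[0,0,0,0,1],[0,0,0,0,1],[0,0,0,0,1],[0,0,0,0,1]]]' | grep -E 'tcp|force'
```

```text
tcp_pos: [0.4449, 0.1705, 0.1793]
force: [-2.9, -2.3, 10.3]
finger_force: 30.0
```

The force has jumped and the motion is lagging at about 13.6 mm. I confirm with 0.5 mm more.

```bash
python3 -m crank '[[[0,0,0.3,0,1],[0,0,0.2,0,1],[0,0,0,0,1],[0,0,0,0,1],[0,0,0,0,1],[0,0,0,0,1],[0,0,0,0,1],[0,0,0,0,1],[0,0,0,0,1],[0,0,0,0,1]]]' | grep -E 'tcp|force'
```

```text
tcp_pos: [0.4449, 0.1705, 0.1793]
force: [-4.3, -2.5, 15.2]
finger_force: 30.0
```

Bottom felt: z holds at 179.3 and the force rises 5 N per 0.5 mm. I back off 1.2 mm and turn clockwise 1.58 rad.

```bash
python3 -m crank '[[[0,0,-1.2,0,1],[0,0,0,0,1],[0,0,0,0.06,1],[0,0,0,0.12,1],[0,0,0,0.12,1],[0,0,0,0.12,1],[0,0,0,0.12,1],[0,0,0,0.12,1],[0,0,0,0.12,1],[0,0,0,0.12,1]]]'
python3 -c "
from h import *
go(444.6,170.4,179,-92.25)"
```

```text
clock: 29.45
tcp_pos: [0.4449, 0.1704, 0.1797]
orientation: [[0.81, 0.587, 0.001], [0.587, -0.81, -0.0], [0.0, 0.0, -1.0]]
force: [-1.1, -1.7, 6.0]
width: 0.096
finger_force: 30.0
t 29.45 tcp [444.9 170.4 179.7] yaw -54.06 tilt [ 0.0005 -0.0001] tool delta now [-0.3 -0.2  0.7] after turn [-0.3 -0.   0.7] turn rad 0.6665 F [-1.1 -1.7  6. ] w 0.096 ff 30.0 q [-0.09  0.29 -0.4   2.05  0.15  0.83 -1.52]
```

```bash
python3 -m crank '[[[0,0,0,0.12,1],[0,0,0,0.12,1],[0,0,0,0.12,1],[0,0,0,0.12,1],[0,0,0,0.12,1],[0,0,0,0.06,1],[0,0,0,0,1],[0,0,0,0,1],[0,0,0,0,1],[0,0,0,0,1]]]'
python3 -c "
from h import *
from rig import state
go(444.6,170.4,179,-92.25);print(state()['moment'])"
```

```text
clock: 30.45
tcp_pos: [0.445, 0.1703, 0.1797]
orientation: [[1.0, -0.028, 0.001], [-0.028, -1.0, -0.0], [0.001, 0.0, -1.0]]
force: [-1.2, -2.1, 6.6]
width: 0.098
finger_force: 30.0
t 30.45 tcp [445.  170.3 179.7] yaw -91.6 tilt [ 0.0006 -0.0002] tool delta now [-0.4 -0.1  0.7] after turn [-0.4 -0.1  0.7] turn rad 0.0113 F [-1.2 -2.1  6.6] w 0.098 ff 30.0 q [-0.19  0.27 -0.28  2.05  0.1   0.83 -2.13]
[-0.32907662  0.34515275 -0.07819237]
```

```bash
python3 -m crank '[[[0,0,0,0.03,1],[0,0,0,0,1],[0,0,-0.7,0,1],[0,0,-0.7,0,1],[0,0,-0.7,0,1],[0,0,-0.7,0,1],[0,0,0,0,1],[0,0,0,0,1],[0,0,0,0,1],[0,0,0,0,1]]]'
python3 -m crank '[[[0,0,-0.4,0,1],[0,0,0,0,1],[0,0,0,0,0.6],[0,0,0,0,0.6],[0,0,0,0,0.6],[0,0,0,0,0.6],[0,0,0,0,0.6],[0,0,-10,0,0.6],[0,0,-20,0,0.6],[0,0,-30,0,0.6]]]'
python3 -m crank '[[[0,0,-30,0,0.6],[-25,0,0,0,0.6],[-30,0,0,0,0.6],[-30,0,0,0,0.6],[0,0,0,0,0.6],[0,0,0,0,0.6],[0,0,0,0,0.6],[0,0,0,0,0.6],[0,0,0,0,0.6],[0,0,0,0,0.6]]]'
python3 - <<'E'
from h import *
from rig import *
t=capture("top");s=capture("scene");np.savez("top6.npz",**t);np.savez("scene6.npz",**s)
a=t["frame"][140:290,200:340,::-1];b=s["frame"][160:310,290:450,::-1]
cv2.imwrite("pics/v6.png",np.hstack([cv2.resize(a,(420,450),interpolation=2),cv2.resize(b,(380,450),interpolation=2)]))
E
```

```text
clock: 31.45
tcp_pos: [0.445, 0.1702, 0.1825]
orientation: [[0.998, -0.058, 0.001], [-0.058, -0.998, -0.0], [0.001, 0.0, -1.0]]
force: [-0.3, -1.3, 7.0]
width: 0.096
finger_force: 30.0
clock: 32.45
tcp_pos: [0.4438, 0.1701, 0.2427]
orientation: [[0.998, -0.058, -0.003], [-0.058, -0.998, -0.001], [-0.003, 0.001, -1.0]]
force: [-0.3, -0.0, -1.1]
width: 0.403
finger_force: 0.0
clock: 33.45
tcp_pos: [0.3601, 0.1753, 0.2724]
orientation: [[0.998, -0.059, -0.001], [-0.059, -0.998, -0.0], [-0.001, 0.0, -1.0]]
force: [0.6, -0.1, -0.2]
width: 0.4
finger_force: 0.0
```

View pics/v6.png

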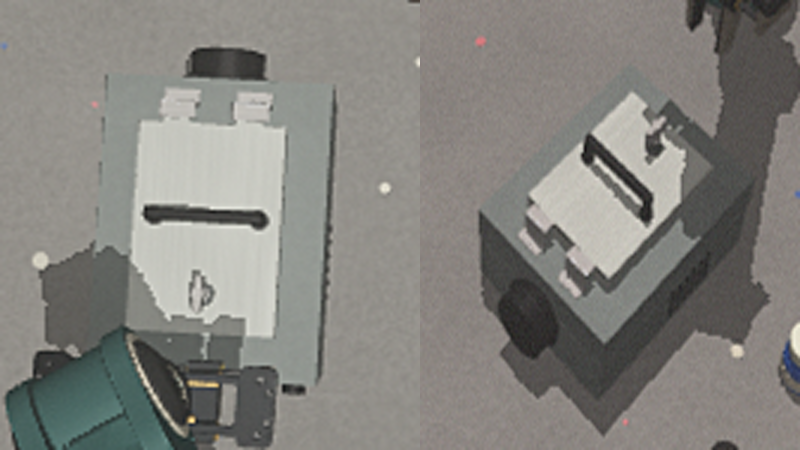

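The wing now lies along the cover's x and is free of the gripper; the cover sits against the keepers. One numeric check before handing in.

```bash
python3 - <<'E'
from h import *
c=np.load("top6.npz");c={k:c[k] for k in c.files}
m=c["frame"].min(2).astype(int);ex=np.array([508.5,167.7]);a=np.radians(-2.25);X=np.array([np.cos(a),np.sin(a)]);Y=np.array([-X[1],X[0]])
L=lambda u,v:(lambda p:(p@X,p@Y))(plane(c,(u,v),.144)[:2]*1000-ex)
l=[];r=[]
for v in range(184,222):
    b=np.where(m[v,235:305]>170)[0]+235; l.append(L(b.min()-.5,v));r.append(L(b.max()+.5,v))
l,r=np.array(l),np.array(r)
print("y edges",np.median(l[:,1]),np.median(r[:,1]),"slopes",np.polyfit(*l.T,1)[0],np.polyfit(*r.T,1)[0])
t=[L(u,np.where(m[170:200,u]>170)[0].max()*0+next(v for v in range(176,190) if (m[v:v+4,u]>175).all())-.5)[0] for u in(250,265,266,267,268,290)]
print("+x edge (98)",np.round(t,1))
E
```

```text
y edges 71.0362034240076 -68.06726508136103 slopes 1.871678634654958e-05 -0.0024146203056062622
+x edge (98) [98.4 97.8 98.  95.3 98.3 98.7]
```

The cover is home: y about +1.5 mm, x about 0, yaw about 0. I hand in.

```bash
python3 -c "
from rig import *
print(sign_off())"
```

```text
the job is handed in; nothing more can be done
None
```

The cover is back on the collar with its tongues under the keepers, and the stud is pressed in (bottom at about 13.6 mm, 15 N on the wrist at most in the readings I took) and turned a quarter turn clockwise. A final camera check put the cover within about 2 mm of home; I did not measure the stud's locked depth, and the job is handed in with no verdict returned.

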